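# Lock a counter screen into its foot with a snap cap

### The arm

A 6-joint arm with a two-finger parallel gripper is mounted at the origin on the work surface. World frame = base frame: x ahead of the robot, y to its left, z up, the work surface at z = 0. Lengths are in m, angles in degrees, forces in N, time in s.
With the tool pointing down it reaches from about 0.4 to 0.825 m from the base axis. Payload 7 kg.
Tool frame: the origin (TCP) lies at the very end of the fingers, on their centre line; the grasp point (between the pads) lies 19 mm behind it (ctrl.pinch_z is the distance from the TCP to the grasp point, in m); z points along the fingers, x is the direction in which the jaws open and shut, and the axes are right-handed (so a half turn about z gives the same grasp; the last joint's range is limited). The gripper opens to 88 mm and grips with 3 to 60 N. Pads are 19 mm wide; open, the fingers measure 130 mm over their backs; the gripper's body (78 mm by 193 mm) begins 47 mm behind the grasp point.
Start: joints at [16.507, 20.546, 0.682, 0, -70.136, -16.507], TCP at [0.675, -0, 0.227] pointing down, gripper open.
Joint ranges: [-176.03, 176.03], [-82.01, 121.73], [-58.28, 71.71], [-173.87, 95.51], [-174.79, -0.11], [-173.66, 173.66]. Speed limits (degrees/s): [136.94, 136.94, 172.46, 180, 180, 180].

### API

Orientations are given as [roll, pitch, yaw] about the fixed x, y, z axes, in that order (R = Rz(yaw) Ry(pitch) Rx(roll)).
In Python, from plant import ctrl gives the robot as it stands.
- The arm moves only by the tool carry_out, never from a script. Its argument "increments" is a list of rows, each a list of 7 numbers: the turn, a rotation vector about the world's x, y, z in degrees, then the shift along the world's x, y, z in mm, then the closure, from 0 (fully open) to 1 (shut). In form: [[ax, ay, az, dx, dy, dz, grip], ...]. A call has 1 to 20 rows; each row is the pose to reach, as a shift and turn from the pose commanded when the call began; what a row does not reach only later rows make up. A row lasts 1/8 s, in which the tool goes at most 62.5 mm and 10.7 degrees, less where a joint would pass 70% of its speed; a pose out of reach is approached as far as the arm can. A call with a gripper value outside its range is refused whole. The fingers move at their own pace and stop on an object; the grip force is fixed at half the most. Time passes only in rows, so rows that repeat a pose let the fingers close. It gives the time, the measured TCP pose, the force and the opening at its end, in the units of the state.
- ctrl.get_obs(): the state, without advancing time (a new reading comes with each control period).
- ctrl.snapshot(name): name is "scene" or "side" or "wrist"; returns a dict with "pixels" (400x640x3 uint8, blue, green, red), "intrinsics" (3x3 intrinsics, pixels), "rvec" (rotation vector, rad) and "tvec" (3), from world to camera coordinates, as OpenCV has them; the wrist camera has in their place "hand_eye" (4x4, takes a point from camera to tool coordinates, whose origin is the TCP and whose axes are the tool frame's). Camera axes: x right, y down, z forward; pixel columns grow to the right and rows downward; lengths in m; the calibration is good to about 2 mm. A picture is of the moment at which its call begins: read the wrist's pose just before it. There is no depth.
- ctrl.close_job(): hands the job in, once; it reports no verdict.
Trained networks look in a picture, given as the dict that the camera call returned (one of the last four; its "shot" number tells which), for a name from the list of things; names that differ only in an ending like _2 or _b are one class to them, and where a whole thing is asked for, a point or a joint stands for the part that bears it (a point fixed in the world has none). Each returns a list of dicts, best first, with "confidence" (0 to 1); they miss things now and then, are a little off and sometimes report something else, mostly with a low value. They report only what shows in the picture. A call takes as long as a camera call. They do not tell look-alikes from the thing itself.
- ctrl.search_frame(picture, label): "centre" ([x, y, z] in m, in world coordinates, good to about 4 mm: the middle of the surface that is visible of it).
- ctrl.outline_of(picture, label): "pixels" (400x640 bool, what is visible of it).
The state is a dict: "clock": time; "joint_pos": joint angles; "qvel": joint speeds; "tau": joint torques, N m; "tool_pos": TCP position; "orientation": TCP orientation; "force": force on the tool from outside, world axes, zero at the start; "moment": the same for the moment, N m; "opening": finger opening in m.
Only numpy, scipy, OpenCV 4.12 (cv2) and the standard library are available. Lean on these libraries where they do the work, as an engineer would, in place of code of your own. Each camera call takes 0.05 s, during which the arm holds its last target. There are 200 camera calls.

### The job

Set up the small screen on the pharmacy counter: first take the metal panel out of the wooden rack and slide it fully down into the slot of the grey foot, with its low tab beside the stud. Then push the snap cap onto the stud until it clicks over the balls, keep pressing after the click so that the spring washer under it is squashed nearly flat, and finish while still holding the cap pressed down there. Leave the other things on the counter undisturbed.

Things in the scene. Friction and masses are not known exactly. Their poses are not given: they have to be found in the camera images.
- foot: Grey block fixed to the counter, 90 x 220 x 28 mm (x, y, z); origin at the centre of its underside, top at z = 28 mm. In its frame: slot along y centred at x = -14, y = 0 mm, 10 mm wide, 184 mm long, 20 mm deep (floor at z = 8 mm), 3 mm chamfer at the mouth. Steel stud at x = 10, y = -65 mm. Yaw within 0.35 rad of 0.
- slot_mouth (a point): Centre of the slot's mouth, level with the foot's top; axes as the foot's, y along the slot. Panel fully home: panel underside on the slot floor, 20 mm below this point, and panel_c 37.5 mm to the +y side of this point and 22.5 mm above it; low tab on the -y side, next to the stud.
- stud_top (a point): Centre of the stud's top, 21.5 mm above the foot's top. Stud 20 mm in diameter, the top 5.5 mm tapered to 12. Four sprung balls stand 3 mm out of its sides, 8.5 mm below the top. Cap underside below this point: 4 mm lip meets balls (then about 10 N), 9 mm the force drops, 15.5 mm meets the washer, 18.5 mm washer fully squashed.
- washer (a joint): Squash of the black sprung washer (34 mm diameter) around the foot of the stud: 0 = free (its top 6 mm above the foot's top), 0.003 m = fully squashed (top 3 mm above the foot's top). It needs 3 N to start and about 12 N fully squashed. When the latched cap is let go, it rises to about 0.0005 m.
- panel_c (a point): Loose aluminium panel, 8 mm thick (x), about 0.12 kg. Point: centre of its tall plate, 105 mm long (y), 85 mm high (z), so 42.5 mm above the underside. A low tab 75 mm long and 21.5 mm high runs on from the plate's -y edge at the bottom (180 mm in all). It starts upright in the rack; grip it from above across its thickness, by the tall plate.
- rack: Wooden storage block fixed to the counter, 70 x 200 x 22 mm, origin at the centre of its underside, with a slot 10 x 184 mm along y, 14 mm deep (floor 8 mm above the counter), in which the panel stands at the start. Its yaw is 0.35 to 1.15 rad.
- cap_c (a point): Loose grey snap cap, about 50 g; point at its centre, 18 mm above its underside (36 mm high). Round, open below: bottom flange 51 mm wide, 3 mm thick, bore 22 mm; above it a round grip, 36 mm wide (its lowest 20 mm 34 mm). Starts upright, flange down, on a black mat 3 mm thick. Any yaw fits. On the stud the flange covers the panel's tab, so the panel goes in first.
- coin_tray: Bystander: blue plastic bowl, 140 mm diameter, 30 mm high; origin at the centre of its underside.
- mouse: Bystander: black computer mouse 95 x 58 x 30 mm; origin at the centre of its underside.
- carton: Bystander: plain cardboard carton 60 x 110 x 45 mm; origin at the centre of its underside.
- pump: Bystander: blue hand-gel bottle with white pump, 68 mm diameter, 183 mm high; origin at the centre of its underside.
Not all that is in view belongs to the job. What is meant by the part that bears cap_c is not red, and is the larger of those in its own colour.

How it is judged (in metres and radians):
On the way, in this order (a step that is already met when the one before it is completed fails the run):
1. the panel is fully down in the foot's slot, tab beside the stud (x of panel_c in the frame of foot between -0.02 and -0.008 m and y of panel_c in the frame of foot between 0.0315 and 0.0435 m and z of panel_c in the frame of foot below 0.0535 m and angle between the y axis of panel_c and the y axis of foot, either way round below 0.1 rad and angle between panel_c's own z axis and vertical below 0.15 rad), for 0.2 s.
2. the cap has clicked over the stud's balls (all of step 1 and horizontal distance between cap_c and stud_top below 0.004 m and angle between cap_c's own z axis and vertical below 0.12 rad and z of cap_c in the frame of foot below 0.0525 m), for 0.1 s.
At the end, for the whole second after the job is handed in: Panel home in the slot (at most 3 mm above its floor, within 6 mm of centre, upright within 0.15 rad, tab by the stud); cap latched upright on the stud (within 4 mm of its axis); the robot still presses it: washer squashed over 1.8 of 3 mm (all of step 2 and value of joint washer above 0.0018 m and contact force between any of the fingers, the arm and cap above 2 N and linear speed of cap below 0.01 m/s and linear speed of panel below 0.02 m/s); the arm keeps its last pose, push and grip.
It fails at once if coin_tray was shoved or tipped (distance of coin_tray from where it was at the start of the episode above 0.03 m or angle between coin_tray's own z axis and vertical above 0.5 rad).
It fails at once if mouse was shoved or tipped (distance of mouse from where it was at the start of the episode above 0.03 m or angle between mouse's own z axis and vertical above 0.5 rad).
It fails at once if carton was shoved or tipped (distance of carton from where it was at the start of the episode above 0.03 m or angle between carton's own z axis and vertical above 0.5 rad).
It fails at once if pump was shoved or tipped (distance of pump from where it was at the start of the episode above 0.03 m or angle between pump's own z axis and vertical above 0.5 rad).
It also fails if it takes over 64 s, if anything falls off the work surface, if the arm or the gripper's body presses on something with over 40 N, if the wrist force passes 120 N, or if a joint passes its speed limit or range.

## Working session

There is one attempt and no reset: what is moved stays moved. The work goes in short steps, Python scripts to look and compute and a tool call to move; the robot and the scene stay as the last step left them, time stands still between calls to the robot, and variables do not carry over. Pictures are saved under pics/ and viewed, about 8 in all and at most 12, crops included, and the job is handed in when it is done.

Besides the shell and the picture viewer there is one more tool, called as a command line: name --pt "numbers of a row" for each row, then --argument value for the rest. carry_out: Moves the arm, as the interface text tells. Its arguments: {"type":"object","properties":{"increments":{"type":"array"}},"required":["increments"]}

```bash
mkdir -p pics
cat > h.py <<'E'
import numpy as np, cv2
from plant import ctrl
np.set_printoptions(precision=4,suppress=True)
def cam(p):
    R=cv2.Rodrigues(np.array(p["rvec"],float))[0]; return np.array(p["intrinsics"],float),R,np.array(p["tvec"],float).ravel()
def wcam(p,o):
    r,pi,y=np.radians(o["orientation"]); 
    from scipy.spatial.transform import Rotation as Ro
    T=np.eye(4);T[:3,:3]=Ro.from_euler('xyz',[r,pi,y]).as_matrix();T[:3,3]=o["tool_pos"]
    M=np.linalg.inv(T@np.array(p["hand_eye"])); return np.array(p["intrinsics"],float),M[:3,:3],M[:3,3]
def ray(c,uv,z):
    K,R,t=c; uv=np.atleast_2d(uv).astype(float)
    d=(np.linalg.inv(K)@np.c_[uv,np.ones(len(uv))].T).T@R; o=-R.T@t
    return o+d*((z-o[2])/d[:,2])[:,None]
def proj(c,X):
    K,R,t=c; q=(np.atleast_2d(X)@R.T+t)@K.T; return q[:,:2]/q[:,2:]
E
python3 - <<'E'
from h import *
o=ctrl.get_obs(); print(o)
ims=[]
for n in ("scene","side","wrist"):
    p=ctrl.snapshot(n); c=wcam(p,o) if n=="wrist" else cam(p)
    cv2.imwrite(f"pics/{n}0.png",p["pixels"]); np.savez(f"{n}0.npz",K=c[0],R=c[1],t=c[2])
    print(n,"campos",-c[1].T@c[2])
    for l in ("foot","rack","panel_c","cap_c","washer","pump","carton","mouse","coin_tray"):
        for d in ctrl.search_frame(p,l)[:3]: print(l,np.array(d["centre"]),round(d["confidence"],2), proj(c,d["centre"])[0].round())
E
```

```text
{'clock': 0.0, 'joint_pos': array([ 16.5066,  20.5902,   0.6327,  -0.02  , -70.1355, -16.5063]), 'qvel': array([ 0.0555,  0.0024,  0.0483, -0.0375,  0.0466,  0.0255]), 'tau': array([ -0.0008, -58.2727,  29.3058,   6.9975,   0.0069,  -0.0002]), 'tool_pos': array([ 0.6745, -0.    ,  0.2256]), 'orientation': array([-179.9916,   -0.0945,  179.9935]), 'force': array([ 0.4519, -0.1437, -0.2357]), 'moment': array([-0.0172, -0.0368,  0.0277]), 'opening': 0.087715418942414}
scene campos [ 1.1908 -0.5768  1.2272]
foot [0.5995 0.001  0.0251] 0.67 [331. 203.]
rack [0.5491 0.2863 0.021 ] 0.79 [387. 146.]
panel_c [0.5319 0.2822 0.057 ] 0.54 [383. 136.]
cap_c [ 0.4991 -0.1593  0.0203] 0.69 [267. 213.]
cap_c [ 0.4992 -0.2985  0.0269] 0.64 [227. 239.]
pump [ 0.574  -0.4796  0.1115] 0.89 [179. 284.]
carton [0.6125 0.4615 0.0392] 0.6 [440. 126.]
mouse [0.3738 0.0476 0.0251] 0.61 [294. 151.]
mouse [0.5295 0.2789 0.0598] 0.52 [382. 135.]
coin_tray [ 0.7515 -0.0269  0.0147] 0.72 [361. 245.]
coin_tray [0.6092 0.4617 0.0403] 0.5 [439. 125.]
side campos [ 0.0853 -1.0846  0.7543]
foot [ 0.5917 -0.0137  0.0278
[... 427 characters left out ...]
343] 0.47 [344. 216.]
pump [ 0.5403 -0.49    0.096 ] 0.97 [411. 307.]
carton [0.5948 0.4444 0.0471] 0.82 [279. 140.]
mouse [0.3623 0.0387 0.0292] 0.56 [246. 216.]
coin_tray [ 0.7617 -0.0173  0.0167] 0.68 [387. 203.]
coin_tray [ 0.5884 -0.0095  0.0294] 0.44 [331. 209.]
wrist campos [ 0.6752 -0.0717  0.3843]
foot [ 0.5967 -0.0106  0.029 ] 0.72 [382. 171.]
panel_c [0.5096 0.2878 0.0586] 0.77 [436. 381.]
cap_c [ 0.4983 -0.1536  0.0332] 0.83 [479.  45.]
washer [ 0.6122 -0.0511  0.0383] 0.78 [373. 139.]
washer [ 0.7609 -0.0364  0.0196] 0.52 [252. 150.]
mouse [0.3832 0.0457 0.0243] 0.93 [540. 212.]
mouse [ 0.7644 -0.0366  0.0185] 0.26 [250. 150.]
coin_tray [ 0.7609 -0.0371  0.0204] 0.75 [252. 149.]
```

Run:
```python
import cv2,numpy as np
a=cv2.imread("pics/scene0.png")[90:310,150:480]; cv2.imwrite("pics/sc.png",cv2.resize(a,None,fx=2.4,fy=2.4,interpolation=2))
```

```text
(no output)
```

View pics/sc.png

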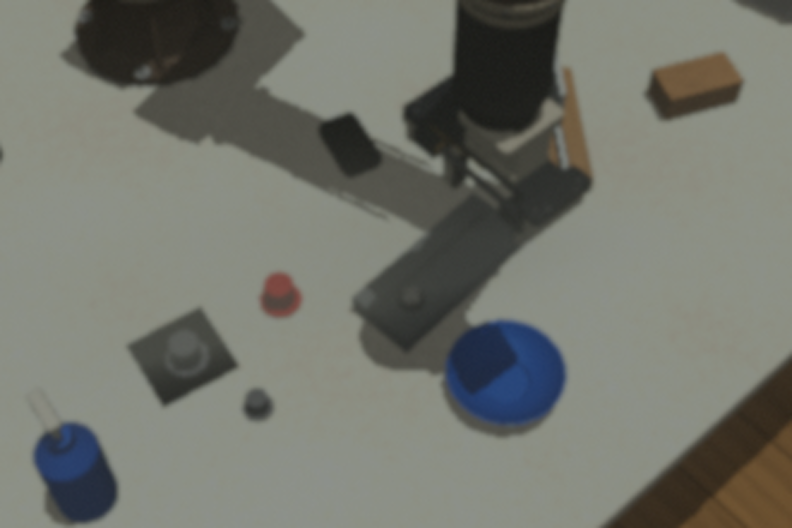

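View pics/wrist0.png

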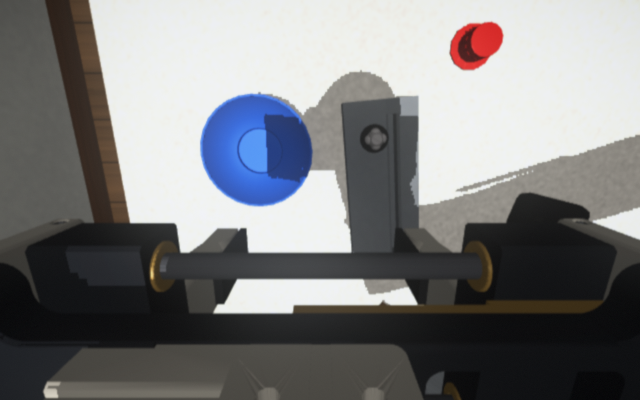

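The grey cap sits on the black mat (crop 185,352, about x=0.49, y=-0.30). The red one and the smaller grey one are decoys. The foot's stud is at wrist pixel (375,138). Next I'll look at the foot and the rack from better wrist positions.

carry_out --pt "0 0 0 -25 50 30 0" --pt "0 0 0 -50 100 60 0" --pt "0 0 0 -75 150 80 0" --pt "0 0 0 -75 150 80 0" --pt "0 0 0 -75 150 80 0"

```text
clock: 2.12
tool_pos: [0.5998, 0.1502, 0.3065]
orientation: [180.0, -0.0, -179.9]
force: [0.6, -0.7, -0.1]
opening: 0.0871
```

```bash
cat > look.py <<'E'
from h import *
import sys
o=ctrl.get_obs(); p=ctrl.snapshot("wrist"); c=wcam(p,o); n=sys.argv[1]
cv2.imwrite(f"pics/{n}.png",p["pixels"]); np.savez(f"{n}.npz",K=c[0],R=c[1],t=c[2])
print(o["clock"],o["tool_pos"],o["orientation"],-c[1].T@c[2])
for l in sys.argv[2:]:
    for d in ctrl.search_frame(p,l)[:2]: print(l,np.array(d["centre"]),round(d["confidence"],2), proj(c,d["centre"])[0].round())
    for i,d in enumerate(ctrl.outline_of(p,l)[:1]):
        m=np.array(d["pixels"]).astype(np.uint8); np.save(f"{n}_{l}.npy",m)
        q=max(cv2.findContours(m,0,1)[0],key=cv2.contourArea); print(" outline",round(d["confidence"],2),m.sum(),cv2.boundingRect(q),cv2.minAreaRect(q))
E
python3 look.py foot1 foot washer
```

```text
2.125 [0.5998 0.1502 0.3065] [ 179.9966   -0.0032 -179.9438] [0.6002 0.0785 0.4651]
foot [0.5942 0.0126 0.0288] 0.63 [325.  73.]
 outline 0.97 9701 (285, 0, 76, 154) ((325.07379150390625, 74.31148529052734), (155.26881408691406, 67.08699035644531), 84.80557250976562)
washer [ 0.6097 -0.0424  0.0369] 0.82 [313.  27.]
 outline 0.79 330 (300, 9, 27, 29) ((313.0, 23.0), (28.0, 26.0), 90.0)
```

carry_out --pt "0 0 0 -20 55 0 0" --pt "0 0 0 -40 110 0 0" --pt "0 0 0 -50 165 0 0" --pt "0 0 0 -60 220 0 0" --pt "0 0 0 -60 230 0 0" --pt "0 0 0 -60 230 0 0"

```text
clock: 3.12
tool_pos: [0.5402, 0.38, 0.3056]
orientation: [-179.9, -0.1, -180.0]
force: [-0.1, -1.2, -0.9]
opening: 0.0876
```

```bash
python3 look.py rack1 rack panel_c
python3 - <<'E'
import cv2,numpy as np
a=cv2.imread("pics/foot1.png")[:300];b=cv2.imread("pics/rack1.png")[:300]
cv2.imwrite("pics/fr.png",np.vstack([a,b]))
E
```

```text
3.125 [0.5402 0.38   0.3056] [-179.9278   -0.0505 -179.9838] [0.5407 0.3085 0.4643]
rack [0.5284 0.2789 0.021 ] 0.81 [329. 100.]
 outline 0.79 5473 (265, 41, 132, 124) ((329.98760986328125, 103.626220703125), (138.96051025390625, 51.0811767578125), 39.28940963745117)
panel_c [0.5136 0.2991 0.0805] 0.86 [341. 114.]
 outline 0.74 1059 (282, 64, 109, 86) ((335.6414794921875, 106.05819702148438), (134.75547790527344, 10.09530258178711), 39.053138732910156)
```

View pics/fr.png

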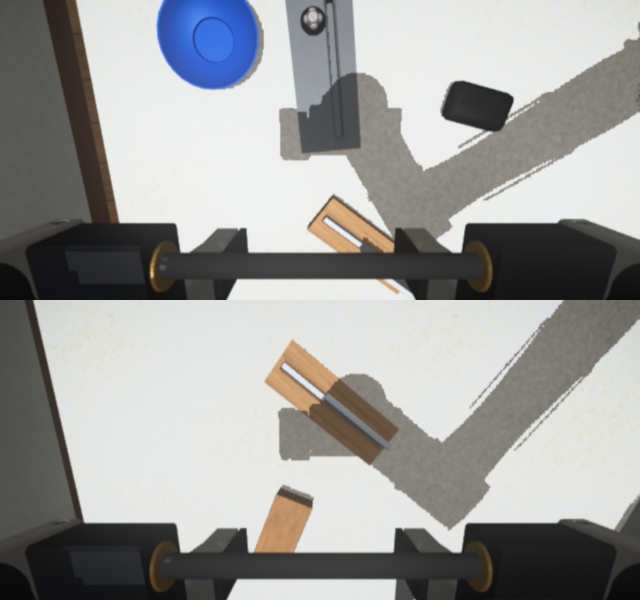

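```bash
cat > fit.py <<'E'
from h import *
from scipy.optimize import minimize
def load(n): 
    d=np.load(n+".npz"); return d["K"],d["R"],d["t"]
def box(sx,sy,z0,z1,cx=0,cy=0): return np.array([[cx+a*sx/2,cy+b*sy/2,z] for a in(-1,1) for b in(-1,1) for z in(z0,z1)])
def place(B,x): 
    s,c=np.sin(x[2]),np.cos(x[2]); return np.c_[B[:,0]*c-B[:,1]*s+x[0],B[:,0]*s+B[:,1]*c+x[1],B[:,2]]
def render(c,boxes,x):
    m=np.zeros((400,640),np.uint8); 
    for B in boxes:
        q=proj(c,place(B,x)); h=cv2.convexHull((q*256).round().astype(np.int32)); t=np.zeros_like(m); cv2.fillConvexPoly(t,h,255,cv2.LINE_AA,8); m=np.maximum(m,t)
    return m.astype(float)/255
def fit(views,boxes,x0,vis=None):
    f=lambda x:sum((np.abs(render(c,boxes,x)-m)*(1 if w is None else w)).sum() for c,m,w in views)
    best=None
    for dy in(-.1,0,.1):
        s=np.array([x0+np.array(d) for d in ((0,0,dy),(.02,0,dy),(0,.02,dy),(0,0,dy+.15))])
        r=minimize(f,x0,method="Nelder-Mead",options=dict(initial_simplex=s,xatol=1e-5,fatol=.1,maxiter=600))
        if best is None or r.fun<best.fun: best=r
    return best
E
python3 - <<'E'
from fit import *
cr=load("rack1"); m=np.maximum(np.load("rack1_rack.npy"),np.load("rack1_panel_c.npy")).astype(float)
r=fit([(cr,m,None)],[box(.07,.2,0,.022)],np.array([.525,.28,.7])); print("rack",r.x,r.fun)
r2=fit([(cr,m,None)],[box(.07,.2,0,.022),box(.008,.105,.01,.093,0,.0375)],np.array([.525,.28,.7])); print("rack+panel",r2.x,r2.fun)
cf=load("foot1"); mf=np.maximum(np.load("foot1_foot.npy"),np.load("foot1_washer.npy")).astype(float)
stud=box(.02,.02,.028,.0495,.01,-.065)
f=fit([(cf,mf,None)],[box(.09,.22,0,.028)],np.array([.59,-.0,.05])); print("foot",f.x,f.fun)
st=place(np.array([[.01,-.065,.0495],[.01,-.065,.034]]),f.x);print("stud",st,proj(cf,st))
a=cv2.imread("pics/foot1.png"); b=cv2.imread("pics/rack1.png")
def draw(im,c,P,col,x): cv2.polylines(im,[(proj(c,place(np.array(P,float),x))*4*16+24).astype(np.int32)],True,col,1,cv2.LINE_AA,4)
A=cv2.resize(a[0:160,270:370],None,fx=4,fy=4,interpolation=2);B=cv2.resize(b[30:180,260:410],None,fx=4,fy=4,interpolation=0)
def dr(im,c,P,x,col,off): cv2.polylines(im,[((proj(c,place(np.array(P,float),x))-off+.5)*64).astype(np.int32)],True,col,1,cv2.LINE_AA,4)
rect=lambda sx,sy,z,cx=0,cy=0:[[cx-sx/2,cy-sy/2,z],[cx+sx/2,cy-sy/2,z],[cx+sx/2,cy+sy/2,z],[cx-sx/2,cy+sy/2,z]]
dr(A,cf,rect(.09,.22,.028),f.x,(0,0,255),[270,0]);dr(A,cf,rect(.01,.184,.028,-.014),f.x,(0,255,0),[270,0]);dr(A,cf,rect(.012,.012,.0495,.01,-.065),f.x,(255,0,255),[270,0])
dr(B,cr,rect(.07,.2,.022),r.x,(0,0,255),[260,30]);dr(B,cr,rect(.008,.105,.093,0,.0375),r.x,(255,0,255),[260,30]);dr(B,cr,rect(.01,.184,.022),r.x,(0,255,0),[260,30])
C=np.zeros((640,1000,3),np.uint8);C[:640,:400]=A;C[:600,400:]=B;cv2.imwrite("pics/ov.png",cv2.resize(C,(800,512)))
E
```

```text
rack [0.5219 0.2876 0.9133] 496.2745098039216
rack+panel [0.5222 0.2874 0.9136] 502.74117647058824
foot [0.5944 0.0122 0.0909] 199.28627450980392
stud [[ 0.6102 -0.0517  0.0495]
 [ 0.6102 -0.0517  0.034 ]] [[312.7028  15.9716]
 [313.0044  20.0769]]
```

View pics/ov.png

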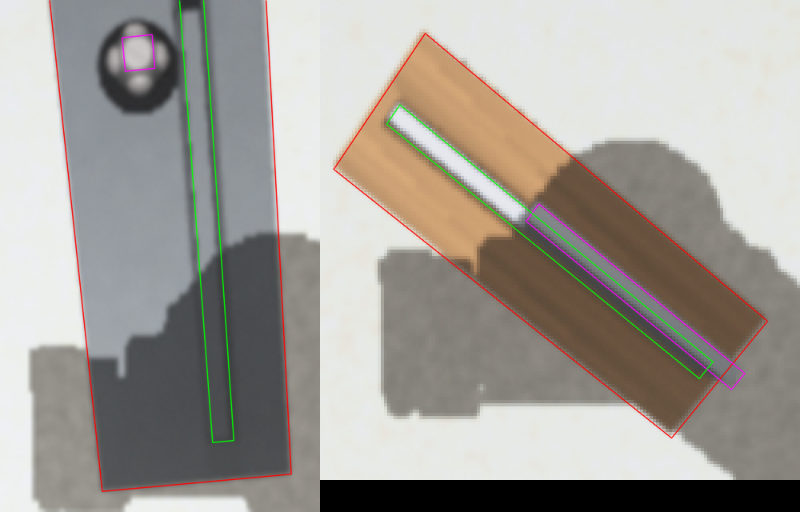

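Overlays match well: rack at (0.522, 0.288), yaw 52.3°; foot at (0.594, 0.012), yaw 5.2°; the panel's plate lies toward the rack's +y end. Going to the grasp at panel y=+30 mm.

carry_out --pt "0 0 10.5 -10 -20 -20 0" --pt "0 0 21 -20 -40 -50 0" --pt "0 0 31.5 -30 -60 -80 0" --pt "0 0 42 -42 -74 -110 0" --pt "0 0 52.3 -42 -74 -140 0" --pt "0 0 52.3 -42 -74 -170 0" --pt "0 0 52.3 -42 -74 -200 0" --pt "0 0 52.3 -42 -74 -230 0" --pt "0 0 52.3 -42 -74 -255 0" --pt "0 0 52.3 -42 -74 -255 0"

```text
clock: 4.62
tool_pos: [0.4973, 0.3043, 0.0502]
orientation: [180.0, -0.2, -127.8]
force: [0.6, 0.8, 0.2]
opening: 0.0878
```

Run:
```python
from h import *
o=ctrl.get_obs(); print(o["tool_pos"],o["orientation"])
a=[]
for n in("scene","side"):
    p=ctrl.snapshot(n);c=cam(p);u,v=proj(c,o["tool_pos"])[0].astype(int); a.append(cv2.resize(p["pixels"][max(v-60,0):v+60,u-60:u+60],(400,400),interpolation=2))
cv2.imwrite("pics/g.png",np.hstack(a))
```

```text
[0.4973 0.3043 0.0502] [ 179.9843   -0.1938 -127.7722]
```

View pics/g.png

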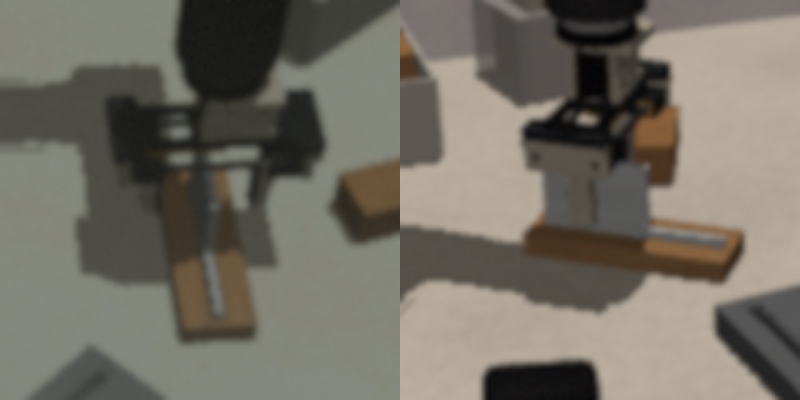

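The plate stands between the fingers, with the tab toward the foot's side. Closing.

carry_out --pt "0 0 0 0 0 0 1" --pt "0 0 0 0 0 0 1" --pt "0 0 0 0 0 0 1" --pt "0 0 0 0 0 0 1" --pt "0 0 0 0 0 0 1" --pt "0 0 0 0 0 0 1" --pt "0 0 0 0 0 0 1" --pt "0 0 0 0 0 0 1"

```text
clock: 5.72
tool_pos: [0.4979, 0.306, 0.0515]
orientation: [180.0, -0.0, -127.7]
force: [0.3, -0.1, -0.3]
opening: 0.0136
```

carry_out --pt "0 0 0 0 0 5 1" --pt "0 0 0 0 0 15 1" --pt "0 0 0 0 0 35 1" --pt "0 0 0 0 0 70 1" --pt "0 0 0 0 0 110 1" --pt "0 0 0 0 0 110 1"

```text
clock: 6.48
tool_pos: [0.4996, 0.3074, 0.1659]
orientation: [-179.9, 0.4, -127.7]
force: [-0.2, 0.0, -1.9]
opening: 0.008
```

carry_out --pt "0 0 -4 6 -20 0 1" --pt "0 0 -13 20 -60 0 1" --pt "0 0 -22 35 -105 0 1" --pt "0 0 -31 50 -150 0 1" --pt "0 0 -40 65 -200 0 1" --pt "0 0 -46 75 -245 0 1" --pt "0 0 -47.1 79 -262 0 1" --pt "0 0 -47.1 79.7 -265 0 1" --pt "0 0 -47.1 79.7 -265 0 1" --pt "0 0 -47.1 79.7 -265 -20 1" --pt "0 0 -47.1 79.7 -265 -40 1" --pt "0 0 -47.1 79.7 -265 -40 1" --pt "0 0 -47.1 79.7 -265 -40 1"

```text
clock: 8.1
tool_pos: [0.5781, 0.0418, 0.1223]
orientation: [-180.0, 0.0, -174.7]
force: [0.9, 0.6, -1.1]
opening: 0.0075
```

```bash
python3 look.py ins1 panel_c washer
python3 - <<'E'
from fit import *
c=load("ins1"); a=cv2.imread("pics/ins1.png")
fx=np.array([.5944,.0122,.0909])
S=1.25; A=cv2.resize(a,None,fx=S,fy=S,interpolation=2)
rect=lambda sx,sy,z,cx=0,cy=0:[[cx-sx/2,cy-sy/2,z],[cx+sx/2,cy-sy/2,z],[cx+sx/2,cy+sy/2,z],[cx-sx/2,cy+sy/2,z]]
def dr(P,x,col): 
    q=proj(c,place(np.array(P,float),x)); print(q.round(1).tolist()); cv2.polylines(A,[((q+.5)*S*16).astype(np.int32)],True,col,1,cv2.LINE_AA,4)
dr(rect(.09,.22,.028),fx,(0,0,255));dr(rect(.01,.184,.028,-.014),fx,(0,255,0));dr(rect(.012,.012,.0495,.01,-.065),fx,(255,0,255))
o=ctrl.get_obs(); z=o["tool_pos"][2]; dx=np.array([0,0,0.])
y=np.radians(o["orientation"][2])-np.pi; s,co=np.sin(y),np.cos(y)
pc=o["tool_pos"][:2]+.0073*np.array([-s,co])-.0375*np.array([-s,co]); px=np.array([*pc,y]); zb=z-.0515+.008
dr(rect(.008,.075,zb+.0215,0,-.0525),px,(0,255,255));print(px,zb,o["force"],o["opening"])
cv2.imwrite("pics/i1.png",A)
E
```

```text
8.1 [0.5781 0.0418 0.1223] [-179.9979    0.0441 -174.7121] [ 0.5849 -0.0295  0.2809]
panel_c [ 0.5815 -0.004   0.1254] 0.78 [322. 169.]
 outline 0.92 3741 (311, 31, 20, 223) ((320.5, 142.0), (222.0, 19.0), 90.0)
washer [ 0.6054 -0.0458  0.0386] 0.84 [297.  98.]
 outline 0.67 748 (271, 68, 42, 45) ((291.5, 90.0), (43.133514404296875, 41.719295501708984), 45.0)
[[360.8, 30.3], [247.2, 30.1], [261.8, 277.8], [352.3, 277.9]]
[[327.8, 55.1], [315.4, 55.1], [316.1, 261.4], [326.3, 261.4]]
[[297.8, 79.2], [281.9, 79.2], [282.4, 96.0], [298.1, 96.1]]
[[328.5, 30.9], [314.4, 30.9], [314.9, 163.0], [327.5, 163.0]]
[ 0.5807  0.0111 -6.1923] 0.0787247512992684 [ 0.0768  0.1897 -0.707 ] 0.007569845248175506
```

View pics/i1.png

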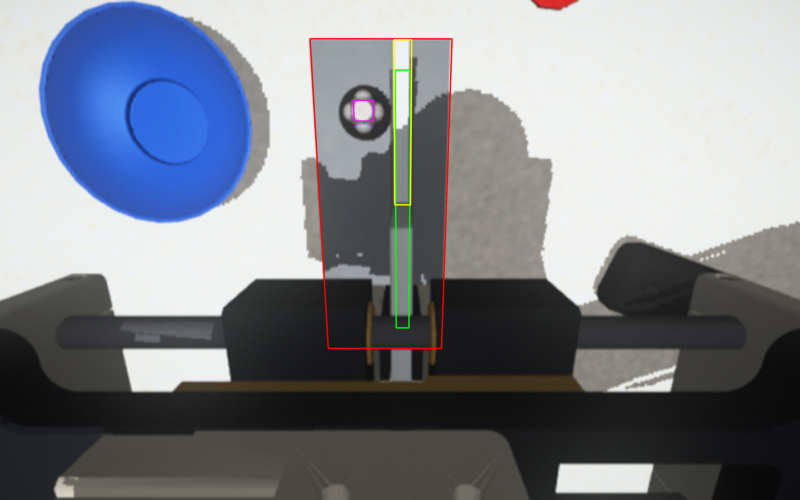

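Panel tab and slot line up within about 0.5 mm, and the tab end is at row 31 as predicted. Lowering.

carry_out --pt "0 0 0 0 0 -15 1" --pt "0 0 0 0 0 -30 1" --pt "0 0 0 0 0 -42 1" --pt "0 0 0 0 0 -48 1" --pt "0 0 0 0 0 -53 1" --pt "0 0 0 0 0 -57 1" --pt "0 0 0 0 0 -57 1"

```text
clock: 9.22
tool_pos: [0.5776, 0.041, 0.0644]
orientation: [-180.0, -0.0, -174.8]
force: [-0.1, 0.2, -1.3]
opening: 0.0079
```

carry_out --pt "0 0 0 0 0 -3 1" --pt "0 0 0 0 0 -6 1" --pt "0 0 0 0 0 -8 1" --pt "0 0 0 0 0 -10 1" --pt "0 0 0 0 0 -12 1" --pt "0 0 0 0 0 -12 1"

```text
clock: 9.98
tool_pos: [0.5777, 0.041, 0.0532]
orientation: [-180.0, 0.0, -174.8]
force: [-3.1, -0.4, 6.1]
opening: 0.0081
```

carry_out --pt "0 0 0 0 0 -1.5 1" --pt "0 0 0 0 0 -1.5 1" --pt "0 0 0 0 0 -1.5 0.6" --pt "0 0 0 0 0 -1.5 0.6" --pt "0 0 0 0 0 -1.5 0.6" --pt "0 0 0 0 0 -1.5 0.6"

```text
clock: 10.72
tool_pos: [0.5776, 0.0409, 0.0508]
orientation: [-180.0, -0.0, -174.8]
force: [0.3, -0.8, 0.3]
opening: 0.0341
```

carry_out --pt "0 0 0 0 0 20 0.6" --pt "0 0 0 0 0 60 0.4" --pt "0 0 0 0 30 110 0" --pt "0 0 0 10 70 160 0" --pt "0 0 0 20 110 210 0" --pt "0 0 0 20 110 210 0" --pt "0 0 0 20 110 210 0"

```text
clock: 11.6
tool_pos: [0.5973, 0.1512, 0.2605]
orientation: [180.0, -0.0, -174.8]
force: [0.3, 0.2, -1.0]
opening: 0.0858
```

```bash
python3 look.py home1 panel_c foot washer
python3 - <<'E'
from fit import *
c=load("home1"); a=cv2.imread("pics/home1.png")
fx=np.array([.5944,.0122,.0909]); k=3
rect=lambda sx,sy,z,cx=0,cy=0:[[cx-sx/2,cy-sy/2,z],[cx+sx/2,cy-sy/2,z],[cx+sx/2,cy+sy/2,z],[cx-sx/2,cy+sy/2,z]]
q=proj(c,place(np.array(rect(.09,.22,.028)),fx)); u0,v0=np.maximum(q.min(0).astype(int)-40,0); u1,v1=q.max(0).astype(int)+30
A=cv2.resize(a[v0:v1,u0:u1],None,fx=k,fy=k,interpolation=2)
def dr(P,col): cv2.polylines(A,[((proj(c,place(np.array(P,float),fx))-[u0,v0]+.5)*k*16).astype(np.int32)],True,col,1,cv2.LINE_AA,4)
dr(rect(.09,.22,.028),(0,0,255));dr(rect(.008,.105,.093,-.014,.0375),(0,255,0));dr(rect(.008,.075,.0295,-.014,-.0525),(0,255,255));dr(rect(.012,.012,.0495,.01,-.065),(255,0,255))
print(A.shape);cv2.imwrite("pics/h1.png",A)
E
```

```text
11.6 [0.5973 0.1512 0.2605] [ 179.9908   -0.0362 -174.7708] [0.6042 0.0798 0.4191]
panel_c [0.5805 0.0353 0.0898] 0.93 [346.  80.]
 outline 0.76 1503 (339, 0, 15, 141) ((346.16644287109375, 70.01306915283203), (12.879877090454102, 140.0319061279297), 1.123302698135376)
foot [0.5983 0.0203 0.0249] 0.58 [329.  73.]
 outline 0.79 9533 (296, 0, 76, 155) ((333.5, 77.0), (154.0, 75.0), 90.0)
washer [ 0.6097 -0.0397  0.0362] 0.8 [325.  16.]
 outline 0.84 268 (312, 0, 28, 24) ((325.5, 11.5), (23.0, 27.0), 90.0)
(549, 441, 3)
```

View pics/h1.png

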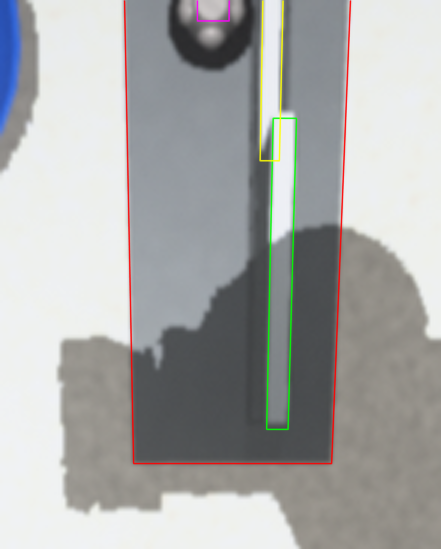

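The panel matches the home overlay, within about 1 mm at full-depth height. On to the cap.

carry_out --pt "0 0 0 -14 -50 0 0" --pt "0 0 0 -28 -105 0 0" --pt "0 0 0 -44 -160 0 0" --pt "0 0 0 -60 -215 0 0" --pt "0 0 0 -75 -270 0 0" --pt "0 0 0 -90 -325 0 0" --pt "0 0 0 -95 -350 0 0" --pt "0 0 0 -95 -350 0 0" --pt "0 0 0 -95 -350 0 0"

```text
clock: 13.08
tool_pos: [0.5026, -0.1989, 0.2609]
orientation: [180.0, -0.0, -174.8]
force: [-0.7, -0.2, -0.2]
opening: 0.0877
```

```bash
python3 look.py cap1 cap_c
```

```text
13.075 [ 0.5026 -0.1989  0.2609] [ 179.9922   -0.008  -174.8283] [ 0.5094 -0.2703  0.4195]
cap_c [ 0.488  -0.2924  0.039 ] 0.92 [339. 104.]
cap_c [ 0.5875 -0.2647  0.0233] 0.81 [262. 120.]
 outline 0.77 929 (308, 182, 35, 35) ((324.9000244140625, 198.3000030517578), (33.400001525878906, 34.20000076293945), 36.869895935058594)
```

View pics/cap1.png

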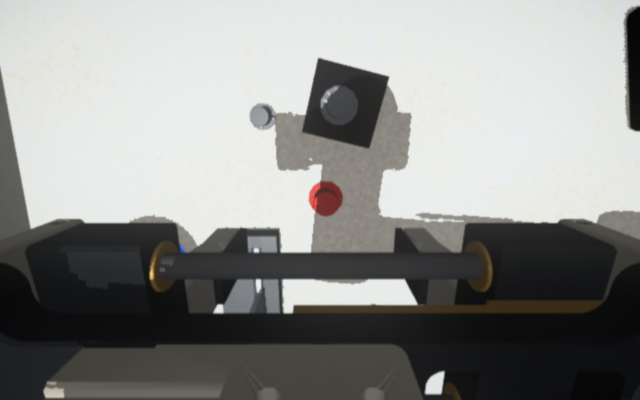

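```bash
cat > cap.py <<'E'
from fit import *
def circ(r,z,n=48): t=np.linspace(0,2*np.pi,n); return np.c_[r*np.cos(t),r*np.sin(t),z+0*t]
def cyl(r,z0,z1): return np.r_[circ(r,z0),circ(r,z1)]
def capboxes(b): return [cyl(.0255,b,b+.003),cyl(.017,b+.003,b+.023),cyl(.018,b+.023,b+.036)]
def measure(p,c,near,b=.003,label="cap_c"):
    out=[]
    for d in ctrl.outline_of(p,label):
        m=np.array(d["pixels"]).astype(float); v,u=np.nonzero(m)
        if np.hypot(u.mean()-near[0],v.mean()-near[1])<25:
            x0=np.array([*ray(c,near,b+.036)[0][:2],0]); r=fit([(c,m,None)],capboxes(b),x0); out.append((d["confidence"],m.sum(),r.x[:2],r.fun))
    return out
E
python3 - <<'E'
from cap import *
o=ctrl.get_obs(); p=ctrl.snapshot("wrist"); c=wcam(p,o)
print(measure(p,c,(339,104)))
for n,q in(("scene",(.49,-.298,.02)),("side",(.49,-.298,.02))):
    p=ctrl.snapshot(n);c=cam(p);print(n,measure(p,c,proj(c,q)[0]))
E
```

```text
[(0.55, np.float64(1171.0), array([ 0.4858, -0.2924]), np.float64(57.345098039215685))]
scene [(0.82, np.float64(270.0), array([ 0.4872, -0.2943]), np.float64(49.51372549019608))]
side [(0.56, np.float64(411.0), array([ 0.4859, -0.2889]), np.float64(62.08235294117647))]
```

carry_out --pt "0 0 0 -6 -30 -40 0" --pt "0 0 0 -12 -65 -90 0" --pt "0 0 0 -17 -93.5 -140 0" --pt "0 0 0 -17 -93.5 -180 0" --pt "0 0 0 -17 -93.5 -210 0" --pt "0 0 0 -17 -93.5 -235 0" --pt "0 0 0 -17 -93.5 -247 0" --pt "0 0 0 -17 -93.5 -252 0" --pt "0 0 0 -17 -93.5 -252 0"

```text
clock: 14.65
tool_pos: [0.486, -0.2926, 0.0095]
orientation: [-180.0, 0.0, -174.8]
force: [0.0, -0.6, 0.9]
opening: 0.0878
```

carry_out --pt "0 0 0 0 0 0 1" --pt "0 0 0 0 0 0 1" --pt "0 0 0 0 0 0 1" --pt "0 0 0 0 0 0 1" --pt "0 0 0 0 0 0 1" --pt "0 0 0 0 0 0 1" --pt "0 0 0 0 0 0 1" --pt "0 0 0 0 0 0 1" --pt "0 0 0 0 0 0 1" --pt "0 0 0 0 0 0 1"

```text
clock: 15.9
tool_pos: [0.4857, -0.2925, 0.0091]
orientation: [-180.0, -0.0, -174.8]
force: [-0.6, 0.5, -0.1]
opening: 0.0348
```

carry_out --pt "0 0 0 0 0 10 1" --pt "0 0 0 0 0 40 1" --pt "0 0 0 0 0 85 1" --pt "0 0 0 10 20 115 1" --pt "0 0 0 30 60 120 1" --pt "0 0 0 55 105 120 1" --pt "0 0 0 80 155 120 1" --pt "0 0 0 105 200 120 1" --pt "0 0 0 120 232 120 1" --pt "0 0 0 124.5 240.8 120 1" --pt "0 0 0 124.5 240.8 90 1" --pt "0 0 0 124.5 240.8 80 1" --pt "0 0 0 124.5 240.8 80 1"

```text
clock: 17.52
tool_pos: [0.6095, -0.0524, 0.0888]
orientation: [-180.0, -0.1, -174.8]
force: [-0.1, -0.8, -0.4]
opening: 0.0351
```

Run:
```python
from cap import *
o=ctrl.get_obs(); tp=o["tool_pos"]; print(o["clock"],tp,o["orientation"],o["opening"],o["force"])
b=tp[2]-.006; a=[]
fx=np.array([.5944,.0122,.0909])
for n in("scene","side","wrist"):
    p=ctrl.snapshot(n);c=wcam(p,o) if n=="wrist" else cam(p);q=proj(c,[tp[0],tp[1],b+.018])[0]; print(n,measure(p,c,q,b))
    im=p["pixels"]; u,v=q.astype(int); h=45 if n!="wrist" else 90; v=max(v,h); k=400/(2*h)
    A=cv2.resize(im[v-h:v+h,u-h:u+h],(400,400),interpolation=2)
    def dr(P,col): cv2.polylines(A,[((proj(c,P)-[u-h,v-h]+.5)*k*16).astype(np.int32)],True,col,1,cv2.LINE_AA,4)
    dr(circ(.0255,b)+[*tp[:2],0],(0,0,255)); dr(circ(.018,b+.036)+[*tp[:2],0],(0,255,0))
    sp=[*place(np.array([[.01,-.065,0]]),fx)[0][:2],0]; dr(circ(.006,.0495)+sp,(255,0,255)); dr(circ(.017,.034)+sp,(255,255,0))
    a.append(A)
cv2.imwrite("pics/c2.png",cv2.resize(np.hstack(a),(798,266)) if 0 else np.vstack([np.hstack(a[:2]),np.hstack([a[2],a[2]*0])])[:600] if 0 else np.hstack(a[:2])); cv2.imwrite("pics/c2w.png",a[2])
```

```text
17.525 [ 0.6095 -0.0524  0.0888] [-179.9794   -0.0907 -174.8336] 0.03512273681937116 [-0.1447 -0.769  -0.4248]
scene [(0.45, np.float64(1086.0), array([ 0.6588, -0.1029]), np.float64(755.0470588235294)), (0.4, np.float64(103.0), array([ 0.6082, -0.0571]), np.float64(222.61568627450978))]
side [(0.7, np.float64(199.0), array([ 0.6131, -0.0517]), np.float64(130.34901960784313))]
wrist [(0.9, np.float64(4018.0), array([ 0.6101, -0.053 ]), np.float64(2715.878431372549))]
```

View pics/c2.png

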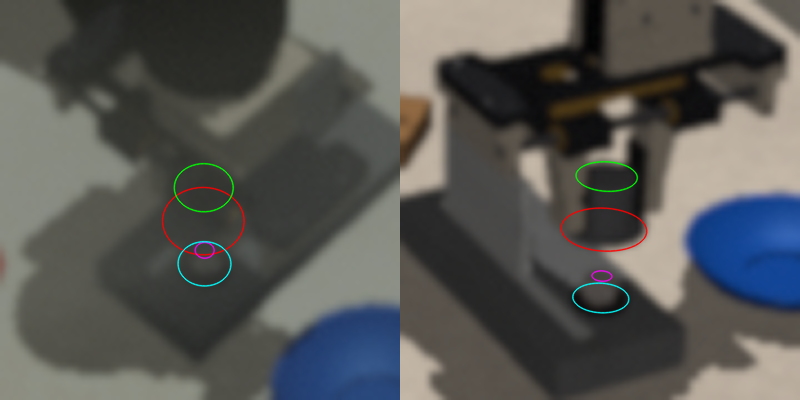

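View pics/c2w.png

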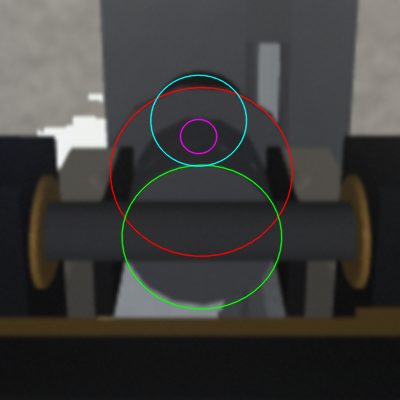

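Cap overlay matches the grip pose and the stud to about 1 mm. Lowering onto the stud.

carry_out --pt "0 0 0 0 0 -12 1" --pt "0 0 0 0 0 -22 1" --pt "0 0 0 0 0 -30 1" --pt "0 0 0 0 0 -35 1" --pt "0 0 0 0 0 -37 1" --pt "0 0 0 0 0 -37 1"

```text
clock: 18.58
tool_pos: [0.6103, -0.0517, 0.0521]
orientation: [-180.0, 0.0, -174.8]
force: [0.8, 0.5, -0.9]
opening: 0.035
```

carry_out --pt "0 0 0 0 0 -2 1" --pt "0 0 0 0 0 -3 1" --pt "0 0 0 0 0 -4 1" --pt "0 0 0 0 0 -4 1"

```text
clock: 19.08
tool_pos: [0.6111, -0.0516, 0.0495]
orientation: [-180.0, 0.1, -174.8]
force: [-1.7, 0.4, 8.9]
opening: 0.0351
```

carry_out --pt "0 0 0 0 0 -2 1" --pt "0 0 0 0 0 -4 1" --pt "0 0 0 0 0 -6 1" --pt "0 0 0 0 0 -7 1" --pt "0 0 0 0 0 -7 1"

```text
clock: 19.7
tool_pos: [0.6101, -0.0516, 0.0405]
orientation: [180.0, -0.0, -174.8]
force: [1.1, 2.1, -4.6]
opening: 0.0353
```

carry_out --pt "0 0 0 0 0 -1.5 1" --pt "0 0 0 0 0 -2.5 1" --pt "0 0 0 0 0 -3.5 1" --pt "0 0 0 0 0 -3.5 1" --pt "0 0 0 0 0 -3.5 1"

```text
clock: 20.32
tool_pos: [0.6103, -0.0516, 0.0385]
orientation: [-180.0, 0.0, -174.8]
force: [-2.1, 3.5, 8.0]
opening: 0.0351
```

carry_out --pt "0 0 0 0 0 -1 1" --pt "0 0 0 0 0 -1.6 1" --pt "0 0 0 0 0 -1.6 1" --pt "0 0 0 0 0 -1.6 1"

```text
clock: 20.82
tool_pos: [0.6103, -0.0517, 0.0373]
orientation: [-180.0, 0.0, -174.8]
force: [-3.6, 3.9, 10.1]
opening: 0.0352
```

Run:
```python
from h import *
F=[];Z=[]
for i in range(6):
    ctrl.snapshot("side"); o=ctrl.get_obs(); F.append(o["force"]);Z.append(o["tool_pos"])
print(np.mean(F,0),np.std(F,0),np.mean(Z,0),np.std(Z,0),o["clock"])
```

```text
[-4.0872  3.4972 10.6659] [0.2591 0.5654 0.3257] [ 0.6103 -0.0517  0.0373] [0. 0. 0.] 21.125
```

carry_out --pt "0 0 0 -0.4 0.4 -0.4 1" --pt "0 0 0 -0.6 0.6 -0.8 1" --pt "0 0 0 -0.6 0.6 -0.8 1" --pt "0 0 0 -0.6 0.6 -0.8 1"

```text
clock: 21.62
tool_pos: [0.6103, -0.0515, 0.0369]
orientation: [-180.0, 0.1, -174.8]
force: [-2.7, 1.5, 11.7]
opening: 0.0352
```

Run:
```python
from h import *
F=[];Z=[];a=[]
for n in ("side","scene","side","scene","wrist"):
    p=ctrl.snapshot(n); o=ctrl.get_obs(); F.append(o["force"]);Z.append(o["tool_pos"])
    c=wcam(p,o) if n=="wrist" else cam(p)
    if n=="side": S=(p["pixels"],c)
    if n=="wrist": W=(p["pixels"],c)
    for l in("panel_c",): print(n,[(np.array(d["centre"]),round(d["confidence"],2)) for d in ctrl.search_frame(p,l)[:1]])
print(np.mean(F,0),np.std(F,0),np.mean(Z,0),o["clock"],o["opening"])
u,v=proj(S[1],[.61,-.052,.05])[0].astype(int); A=cv2.resize(S[0][v-45:v+45,u-45:u+45],(400,400),interpolation=2)
B=cv2.resize(W[0],(400,250)); B=np.vstack([B,np.zeros((150,400,3),np.uint8)]); cv2.imwrite("pics/end.png",np.hstack([A,B]))
```

```text
side [(array([ 0.5767, -0.0023,  0.0287]), 0.62)]
scene [(array([0.5765, 0.0757, 0.0632]), 0.73)]
side [(array([0.5788, 0.0002, 0.0304]), 0.55)]
scene [(array([0.5773, 0.0791, 0.0624]), 0.72)]
wrist [(array([ 0.5867, -0.0694,  0.0256]), 0.58)]
[-3.247   0.6909 11.9545] [0.33   0.2787 0.5211] [ 0.6103 -0.0515  0.0369] 22.075 0.03461517846700075
```

View pics/end.png

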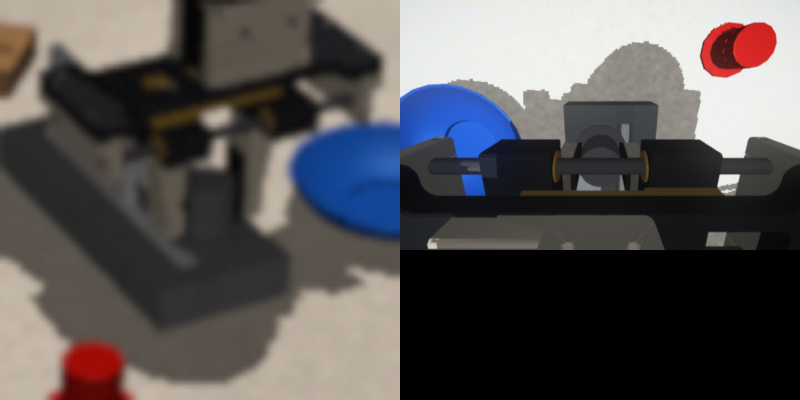

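The picture shows the cap down on the foot, upright. The tool height implies about 2.9 mm of washer squash, and the push is a steady 12 N. Handing in.

```bash
python3 -c "
from plant import ctrl
print(ctrl.close_job()); print(ctrl.get_obs()['force'])"
```

```text
the job is handed in; nothing more can be done
None
the job is handed in; nothing more can be done
```

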